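Set up the plate leak tester: close the vent cap, then set the regulator to its marker

ROBOT

A 6-joint arm with a two-finger parallel gripper is mounted at the origin on the work surface. World frame = base frame: x ahead of the robot, y to its left, z up, the work surface at z = 0. Lengths are in m, angles in rad, forces in N, time in s.
With the tool pointing down it reaches from about 0.4 to 0.825 m from the base axis. Payload 7 kg.
Tool frame: the origin (TCP) lies on the centre line of the jaws, within the pads' length; the fingertips stand 22 mm ahead of it and the grasp point (between the pads) lies 3 mm ahead of it; z points along the fingers, y is the line along which they close (so a half turn about z gives the same grasp; the last joint's range is limited). The gripper opens to 88 mm and grips with 3 to 60 N. Pads are 19 mm wide; open, the fingers measure 130 mm over their backs; the gripper's body (78 mm by 193 mm) begins 47 mm behind the grasp point.
Start: joints at [0.288, 0.359, 0.012, 0, -1.224, -0.288], TCP at [0.675, -0, 0.223] pointing down, gripper open.
Joint ranges: [-3.07, 3.07], [-1.43, 2.12], [-1.02, 1.25], [-3.03, 1.67], [-3.05, -0], [-3.03, 3.03]. Speed limits (rad/s): [2.39, 2.39, 3.01, 3.14, 3.14, 3.14].

INTERFACE

Orientations are given as [roll, pitch, yaw] about the fixed x, y, z axes, in that order (R = Rz(yaw) Ry(pitch) Rx(roll)).
In Python, from station import arm gives the robot as it stands.
- The arm moves only by the tool arm_command, never from a script. Its argument "series" is one flat list of numbers, 7 for each row, row after row: the turn, a rotation vector about the tool's x, y, z each as a share of 90 degrees, from -1 to 1, then the shift along the tool's x, y, z each as a share of 0.1 m, from -1 to 1, then the opening, from 0 (shut) to 1 (fully open). A call has 1 to 8 rows; each row is the pose to reach, as a shift and turn from the pose commanded when the call began, along the tool's axes at that moment; what a row does not reach only later rows make up. A row lasts 1/8 s, in which the tool goes at most 62.5 mm and 10.7 degrees, less where a joint would pass 70% of its speed; a pose out of reach is approached as far as the arm can. A call with a number of a shift or a turn outside -1 to 1 is refused whole. A call with a gripper value outside its range is refused whole. The fingers move at their own pace and stop on an object; "force" is the grip in N (left out, the last holds). Time passes only in rows, so rows that repeat a pose let the fingers close. It gives the time, the measured TCP pose, the force, the opening and the grip force at its end, in the units of the state.
- arm.get_state(): the state, without advancing time (a new reading comes with each control period).
- arm.grab_frame(name): name is "scene" or "side" or "wrist"; returns the picture (480x640x3 uint8, blue, green, red); there is no depth.
- arm.camera_model(name): a dict with "fovy" (degrees; the focal length in pixels is half the picture's height over the tangent of half this angle, whatever the lens; pixels are square), "cx", "cy" (the principal point, pixels), "D" ([k1, k2, p1, p2, k3] as OpenCV has them; the pictures are not rectified), "pose" (4x4, takes a point from camera to world coordinates). Camera axes: x right, y down, z forward; pixel columns grow to the right and rows downward; lengths in m; the calibration is good to about 2 mm. A picture is of the moment at which its call begins: read the wrist's pose just before it. camera_model takes no time and is no camera call; for the wrist camera it gives the pose at the moment of the call.
- arm.job_done(): hands the job in; it is judged then, once.
The state is a dict: "t": time; "q": joint angles; "qd": joint speeds; "joint_efforts": joint torques, N m; "eef_pos": TCP position; "ee_rot": TCP orientation; "force": force on the tool from outside, world axes, zero at the start; "moment": the same for the moment, N m; "width": finger opening in m; "gripper_force": force on a finger pad.
Only numpy, scipy, OpenCV 4.12 (cv2) and the standard library are available. Lean on these libraries where they do the work, as an engineer would, in place of code of your own. Each camera call takes 0.05 s, during which the arm holds its last target. There are 200 camera calls.

TASK

Get the leak tester ready for the next plate: first close the vent by turning its yellow wing cap clockwise until it is against its stop, black line over the green line. Then, with the vent closed, turn the black regulator knob on the sloping panel so that its white pointer lines up with the red set-point marker. Leave the red marker and everything else on the bench where it is.

Things in the scene. Friction and masses are not known exactly. Their poses are not given: they have to be found in the camera images.
- console: regulator console, fixed to the bench: white panel 180 x 150 mm sloping at 0.45 rad, low edge towards the console's -x (roughly the robot), 66 to 144 mm above the bench. Origin under the centre of its base, z up. Dial centre on the panel's face: 105 mm above the origin; panel normal is (-0.435, 0, 0.900) in this frame
- knob_grip (a point): point on the black regulator knob's axis, 33 mm out from the panel. The knob is a round skirt (56 mm across, top 11 mm out from the panel) with a grip bar 50 mm long, 14 mm thick, from 11 to 39 mm out. Axes turn with the knob: z out along its axis, x along the bar; the white pointer line is at the bar's -x end
- knob_pointer (a point): where the knob's white pointer points: 34 mm from the knob's axis on the pointer (-x) side, 6 mm out from the panel
- knob (a joint): angle of the regulator knob, rad, grows clockwise seen from in front of the panel; at 0 the pointer points straight down the slope; range 0 to 6.0; stiff, stays where it is left
- marker_tip (a point): inner end of the red set-point marker, a small red tab (16 x 5 mm, up to 7.5 mm out from the panel) beside the knob's skirt; this point is 34 mm from the knob's axis, 6 mm out from the panel, so it coincides with knob_pointer when the knob is set
- marker (a joint): angle of the red marker round the dial, same zero and direction as knob; the knob is set when knob equals marker
- manifold: aluminium vent block, fixed to the bench, 100 x 120 x 45 mm, origin under its centre, z up; a 52 mm steel collar 10 mm high on top carries the vent cap; a green line on top, on the -x side of the collar, marks the closed direction
- cap_grip (a point): point on the vertical axis of the yellow vent cap, 89 mm above the bench. The cap is a disc 44 mm across (55 to 67 mm above the bench) with a wing bar 44 mm long, 12 mm thick, from 67 to 95 mm above the bench. Axes turn with the cap: z up, x along the wing; a black line marks the wing's -x end
- cap_pointer (a point): the marked end of the cap's wing, 22 mm from its axis, 81 mm above the bench
- cap (a joint): how far the captive vent cap is unscrewed, rad: 0 is closed against its stop with the black line over the green line; grows counterclockwise seen from above; range 0 to 2.2; stiff
- spare_plate: spare bipolar plate, black frame and copper field, 80 x 190 x 6 mm, lying flat; origin under its centre; bystander
- gasket: black rubber ring, 56 mm across, 8 mm high, lying flat; origin under its centre; bystander
- bottle: white bottle with blue cap, 48 mm across, 110 mm high, upright; origin under its centre; bystander
- screwdriver: screwdriver lying on the bench; bystander
- wrench: wrench lying on the bench; bystander
- jar: amber glass jar with black lid, 52 mm across, 55 mm high, upright; origin under its centre; bystander
- fittings: open blue box, 100 x 80 x 40 mm; origin under its centre; bystander

How it is judged:
On the way, in this order (a step that is already met when the one before it is completed fails the run):
1. the vent cap is closed against its stop (within 0.1 rad) (value of joint cap below 0.1 rad), for 0.2 s.
2. with the vent closed, the knob's pointer is at the red marker (value of joint cap below 0.1 rad and distance between knob_pointer and marker_tip below 0.0027 m), for 0.2 s.
At the end, for the whole second after the job is handed in: The vent cap is closed (cap under 0.1 rad), the knob's pointer point is within 2.7 mm (about 0.08 rad) of the red marker's tip, and both are at rest (all of step 2 and velocity of joint knob between -0.05 and 0.05 rad/s and velocity of joint cap between -0.05 and 0.05 rad/s); the robot touches nothing.
It fails at once if the knob is turned (its pointer moved over 8 mm) while the vent cap is still open (distance of knob_pointer from where it was at the start of the episode above 0.008 m and value of joint cap above 0.15 rad).
It fails at once if the red marker is moved (over 3 mm) (distance of marker_tip from where it was at the start of the episode above 0.003 m).
It fails at once if a bystander is pushed more than 25 mm (distance of any of spare_plate, gasket, bottle, screwdriver, wrench, jar, fittings from where it was at the start of the episode above 0.025 m).
It also fails if it takes over 67 s, if anything falls off the work surface, if the arm or the gripper's body presses on something with over 40 N, if the wrist force passes 120 N, or if a joint passes its speed limit or range.

## Working session

There is one attempt and no reset: what is moved stays moved. The work goes in short steps, Python scripts to look and compute and a tool call to move; the robot and the scene stay as the last step left them, time stands still between calls to the robot, and variables do not carry over. Pictures are saved under pics/ and viewed, at most 10 in all, crops included, and the job is handed in when it is done.

Besides the shell and the picture viewer there is one more tool, called after "Call:" as name(argument=value, ...) on one line, values as JSON. arm_command: Moves the arm, as the interface text tells. Its arguments: {"type":"object","properties":{"series":{"type":"array"},"force":{"type":"number"}},"required":["series"]}

```bash
mkdir -p pics; ls; python3 - <<'E'
from station import arm
import cv2,numpy as np
for n in ("scene","side"):
    im=arm.grab_frame(n); cv2.imwrite(f"pics/{n}0.png",im)
    m=arm.camera_model(n); print(n,m["fovy"],m["cx"],m["cy"],m["D"],np.round(m["pose"],3).tolist())
im=arm.grab_frame("wrist"); cv2.imwrite("pics/wrist0.png",im)
m=arm.camera_model("wrist");print(m["fovy"],m["D"],np.round(m["pose"],3).tolist())
s=arm.get_state();print(s["t"],s["eef_pos"],s["ee_rot"])
E
```

```text
pics
scene 43.071946468312284 328.7509483213728 241.6204808908487 [-0.08617024  0.          0.          0.          0.        ] [[0.848, 0.362, -0.388, 1.149], [0.53, -0.548, 0.647, -0.952], [0.022, -0.754, -0.657, 1.088], [0.0, 0.0, 0.0, 1.0]]
side 43.9605029506355 320.2952761311357 235.36748100032844 [-0.0035424  0.         0.         0.         0.       ] [[-0.997, -0.062, 0.05, 0.498], [-0.079, 0.692, -0.717, 1.115], [0.009, -0.719, -0.695, 1.172], [0.0, 0.0, 0.0, 1.0]]
64.63452614766896 [0.02630117 0.         0.         0.         0.        ] [[-1.0, -0.0, -0.001, 0.674], [-0.0, 0.951, 0.31, -0.084], [0.001, 0.31, -0.951, 0.384], [0.0, 0.0, 0.0, 1.0]]
0.15 [ 6.74628795e-01 -3.32441282e-05  2.22423563e-01] [ 3.14030084e+00 -1.57139194e-04 -1.57091439e+00]
```

View pics/scene0.png

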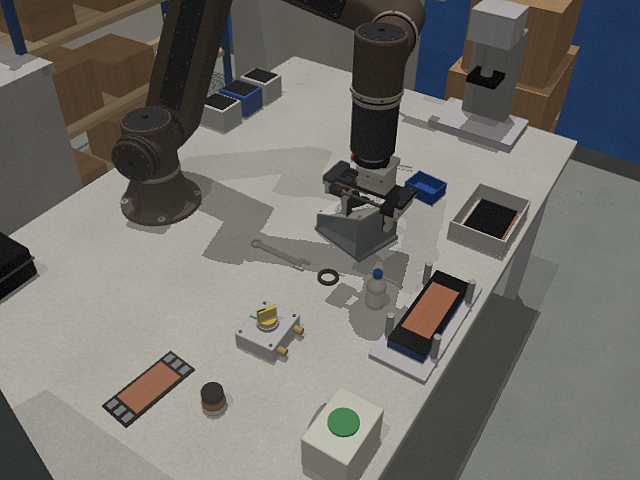

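View pics/side0.png

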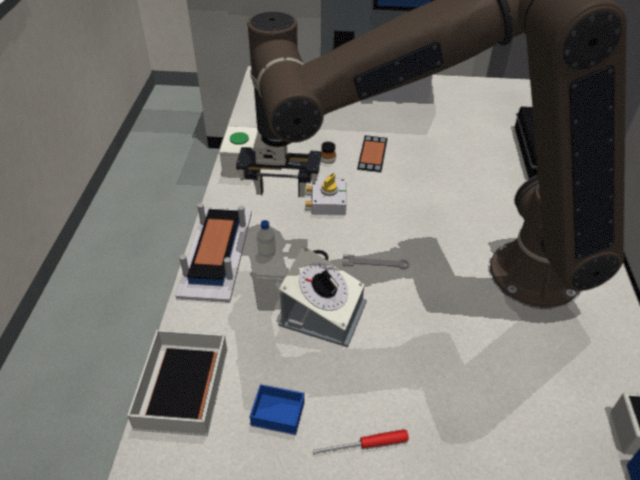

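The scene view shows the vent block with the yellow cap at (267,318). The side view shows the cap at (330,184) and the console dial at (322,285), with the red marker near (308,281). Next I'll triangulate the cap and zoom in.

```bash
cat > h.py <<'E'
import cv2,numpy as np
from station import arm
from scipy.spatial.transform import Rotation as R
def K(m):
    f=240/np.tan(np.radians(m["fovy"]/2)); return np.array([[f,0,m["cx"]],[0,f,m["cy"]],[0,0,1.]])
def ray(m,uv):
    p=cv2.undistortPoints(np.array(uv,float).reshape(-1,1,2),K(m),np.array(m["D"])).reshape(-1,2)
    d=np.c_[p,np.ones(len(p))]@np.array(m["pose"])[:3,:3].T
    return np.array(m["pose"])[:3,3],d/np.linalg.norm(d,axis=1)[:,None]
def plane(m,uv,p0,n):
    o,d=ray(m,uv); n=np.array(n,float); return o+d*(((np.array(p0)-o)@n)/(d@n))[:,None]
def onz(m,uv,z): return plane(m,uv,[0,0,z],[0,0,1])
def tri(*obs):
    A=np.zeros((3,3));b=np.zeros(3);L=[]
    for m,uv in obs:
        o,d=ray(m,[uv]);P=np.eye(3)-np.outer(d[0],d[0]);A+=P;b+=P@o;L.append((P,o))
    x=np.linalg.solve(A,b); return x,[float(np.linalg.norm(P@(x-o))) for P,o in L]
def proj(m,X):
    T=np.linalg.inv(np.array(m["pose"]));r=cv2.Rodrigues(T[:3,:3])[0]
    return cv2.projectPoints(np.array(X,float).reshape(-1,1,3),r,T[:3,3],K(m),np.array(m["D"]))[0].reshape(-1,2)
def mask(im,lo,hi): return cv2.inRange(cv2.cvtColor(im,cv2.COLOR_BGR2HSV),np.array(lo),np.array(hi))
def blobs(mk,amin=15):
    n,l,s,c=cv2.connectedComponentsWithStats(mk); return [(int(s[i,4]),np.round(c[i],1).tolist(),s[i,:4].tolist()) for i in range(1,n) if s[i,4]>=amin]
YEL=((20,120,80),(35,255,255))
E
python3 - <<'E'
from h import *
ms={n:arm.camera_model(n) for n in("scene","side")}
b={}
for n in ms:
    im=cv2.imread(f"pics/{n}0.png"); bl=blobs(mask(im,*YEL)); print(n,bl); b[n]=max(bl)[1]
    red=blobs(mask(im,(0,150,80),(8,255,255)),4)+blobs(mask(im,(172,150,80),(180,255,255)),4); print(" red",red)
print(tri(*[(ms[n],b[n]) for n in ms]))
s=cv2.imread("pics/scene0.png");d=cv2.imread("pics/side0.png")
a=cv2.resize(s[295:365,230:310],(400,350),interpolation=3)
c=cv2.resize(d[165:235,295:375],(400,350),interpolation=3)
e=cv2.resize(d[255:345,270:370],(400,250)[:1]+(360,),interpolation=3)
w=cv2.resize(cv2.imread("pics/wrist0.png"),(400,300))
out=np.zeros((600,800,3),np.uint8)
out[:300,:400]=a[:300];out[:300,400:]=c[:300];out[300:,:400]=e[:300];out[300:,400:]=w
cv2.imwrite("pics/m1.png",out)
E
```

```text
scene [(187, [268.2, 316.9], [258, 305, 19, 23])]
 red [(11, [352.0, 156.0], [351, 153, 3, 7])]
side [(163, [329.3, 183.8], [323, 174, 13, 18])]
 red [(7, [308.9, 279.9], [306, 279, 6, 3]), (514, [384.4, 438.5], [361, 430, 47, 18])]
(array([ 0.56961378, -0.24040742,  0.06917694]), [0.0007892363577334067, 0.0007892363577336764])
```

View pics/m1.png

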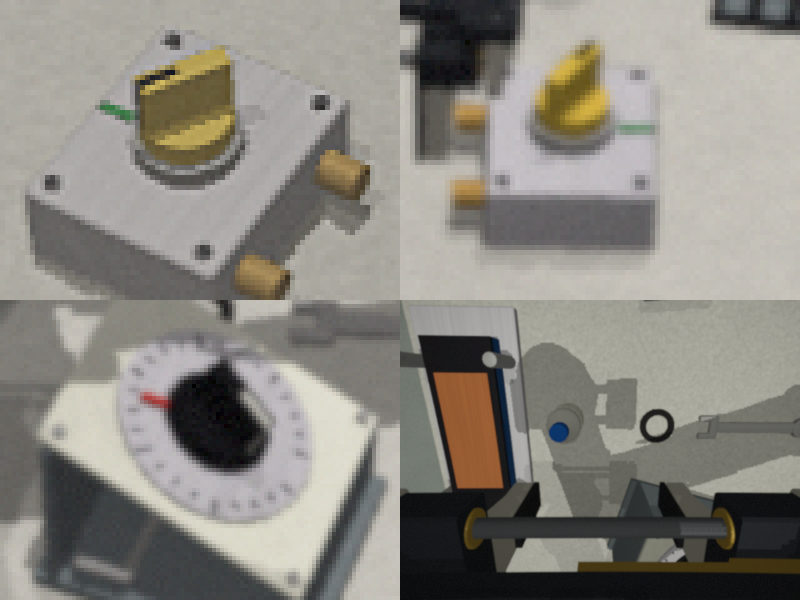

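The crops show the cap's black end pointing roughly world -y, with the green line on the -x side, so it needs about 1.3 rad clockwise. The red marker is on the +x (right) side of the dial, and the pointer isn't visible yet. Next I'll hover the wrist camera over the cap.

Call:
arm_command(series=[0,0,0,0.5,0.25,0,1,0,0,0,1,0.5,0,1,0,0,0,1,0.5,0,1])

```text
t: 0.52
eef_pos: [0.6232, -0.1028, 0.2234]
ee_rot: [3.141, -0.0, -1.574]
force: [0.2, -0.1, -0.6]
width: 0.0877
gripper_force: 0.0
```

Call:
arm_command(series=[0,0,0,0.5,0.25,0,1,0,0,0,1,0.5,0,1,0,0,0,1,0.5,0,1])

```text
t: 0.9
eef_pos: [0.5736, -0.2022, 0.2232]
ee_rot: [3.141, -0.0, -1.574]
force: [0.9, 1.0, 0.1]
width: 0.0876
gripper_force: 0.0
```

Call:
arm_command(series=[0,0,0,0.4,0.05,0,1,0,0,0,0.4,0.05,0,1,0,0,0,0.4,0.05,0,1])

```text
t: 1.27
eef_pos: [0.5704, -0.2394, 0.2228]
ee_rot: [3.141, 0.0, -1.571]
force: [0.8, 0.3, 0.3]
width: 0.088
gripper_force: 0.0
```

```bash
python3 - <<'E'
from h import *
m=arm.camera_model("wrist");im=arm.grab_frame("wrist");cv2.imwrite("pics/w1.png",im)
np.save("w1.npy",m,allow_pickle=True)
s=arm.get_state();print(s["t"],s["eef_pos"],s["ee_rot"])
print(blobs(mask(im,*YEL)),blobs(mask(im,(50,100,40),(85,255,255))))
E
```

```text
1.325 [ 0.57037767 -0.2391317   0.22290659] [ 3.14133391e+00  2.29802216e-04 -1.57018606e+00]
[(276, [253.0, 173.5], [244, 166, 20, 17]), (1873, [320.3, 218.7], [297, 191, 50, 60]), (244, [261.8, 245.2], [253, 238, 18, 15]), (139, [531.4, 375.1], [529, 357, 6, 36]), (113, [105.5, 374.9], [103, 358, 7, 37])] [(88, [361.8, 209.5], [352, 207, 21, 6])]
```

View pics/w1.png

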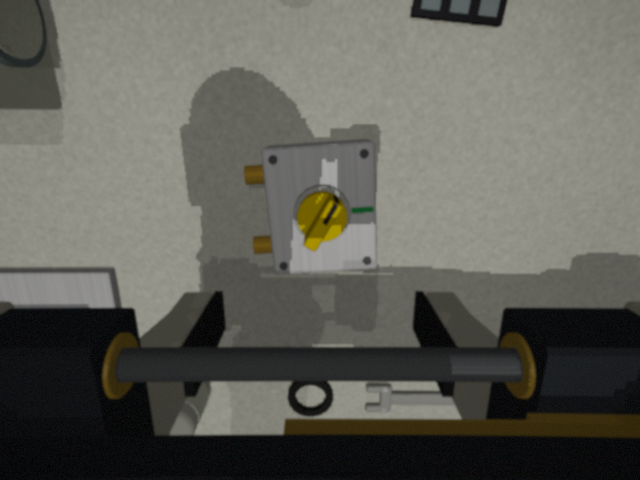

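The vent block is centred at about (322,208), the green line is at (362,210) and the black mark runs about (326,222)–(340,197). I'll take a zoomed crop to get the wing's direction.

```bash
python3 - <<'E'
from h import *
im=cv2.imread("pics/w1.png");c=cv2.resize(im[170:270,265:385],(720,600),interpolation=cv2.INTER_CUBIC);cv2.imwrite("pics/w1c.png",c)
E
```

```text
(no output)
```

View pics/w1c.png

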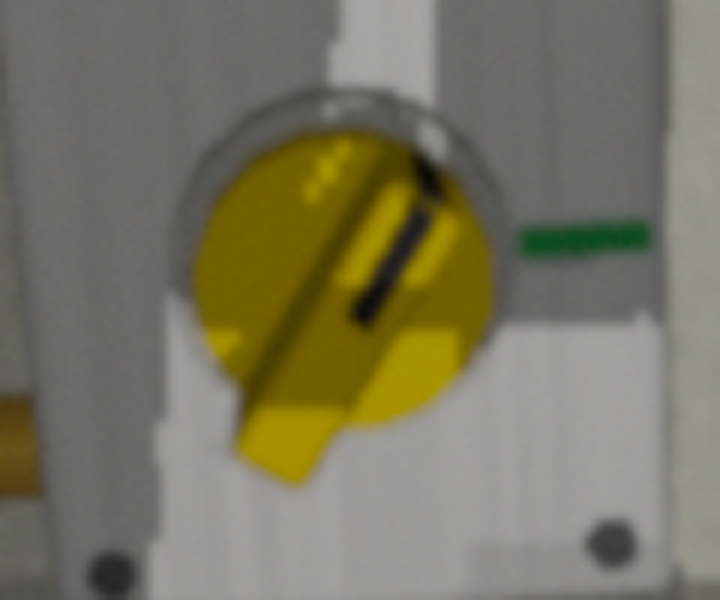

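```bash
python3 - <<'E'
from h import *
m=np.load("w1.npy",allow_pickle=True).item()
f=lambda p,z:onz(m,[(265+x/6,170+y/6) for x,y in p],z)
a=f([(430,203),(268,470)],.095);print("wing",a,a.mean(0),np.linalg.norm(a[0]-a[1]),np.arctan2(*(a[0]-a[1])[1::-1]))
b=f([(430,208),(362,318)],.095);print("black",b,np.arctan2(*(b[0]-b[1])[1::-1]))
d=f([(344,278),(195,278),(493,278)],.067);print("disc",d)
g=f([(520,242),(648,235)],.045);print("green",g,np.arctan2(*(g[1]-g[0])[1::-1]))
# height check: disc centre seen from three views
ms=arm.camera_model("side");mc=arm.camera_model("scene")
# far tip of wing top: wrist/scene/side
print("marked top end", tri((m,(265+430/6,170+203/6)),(mc,(230+140/5,295+77/5)),(ms,(295+193/5,165+47/5))))
E
```

```text
wing [[ 0.55590198 -0.26034809  0.095     ]
 [ 0.57710556 -0.22380199  0.095     ]] [ 0.56650377 -0.24207504  0.095     ] 0.04225173418472589 -2.0965200754092077
black [[ 0.55589174 -0.25968921  0.095     ]
 [ 0.56460311 -0.24494965  0.095     ]] -2.1045864680895208
disc [[ 0.56670423 -0.2432581   0.067     ]
 [ 0.58806813 -0.24324447  0.067     ]
 [ 0.54534251 -0.24326663  0.067     ]]
green [[ 0.53965646 -0.24333827  0.045     ]
 [ 0.52019919 -0.24443066  0.045     ]] -3.085508375796057
marked top end (array([ 0.5563871 , -0.25735235,  0.09389191]), [0.0027480828171873497, 0.002542664488091164, 0.0021004427947221523])
```

Measurements:
- **Axis:** (0.5666, -0.2428). Wing top and disc centres agree, and the heights agree with the text.
- **Wing direction:** -2.10 rad. The green line is at -3.085, so the cap is at about 0.985 rad.

Now I'll align and descend.

Call:
arm_command(series=[0,0,0.11,0.037,0.038,0.1,1,0,0,0.22,0.037,0.038,0.3,1,0,0,0.34,0.037,0.038,0.5,1,0,0,0.34,0.037,0.038,0.8,1,0,0,0.34,0.037,0.038,0.8,1])

```text
t: 1.95
eef_pos: [0.565, -0.2424, 0.1411]
ee_rot: [3.137, -0.001, -2.104]
force: [-0.4, -0.4, 0.2]
width: 0.0875
gripper_force: 0.0
```

```bash
python3 - <<'E'
from h import *
s=arm.get_state();p=np.array(s["eef_pos"]);r=R.from_euler("xyz",s["ee_rot"])
print(p,s["ee_rot"],"shift tool",r.inv().apply(np.array([.5666,-.2428,.0925])-p)*10, "tooly",np.arctan2(*r.as_matrix()[:2,1][::-1]), s["q"])
E
```

```text
[ 0.56501419 -0.24238428  0.14105566] [ 3.13735312e+00 -1.37626602e-03 -2.10366548e+00] shift tool [-0.00514351 -0.01782967  0.48547871] tooly 2.6087176650683728 [-8.83607981e-02  3.26591429e-01 -2.32742747e-01 -6.83034490e-04
 -1.01588161e+00 -4.44150119e-01]
```

Call:
arm_command(series=[0,0,0,-0.005,-0.012,0.3,1,0,0,0,-0.005,-0.012,0.485,1,0,0,0,-0.005,-0.012,0.485,0.6,0,0,0,-0.005,-0.012,0.485,0.1,0,0,0,-0.005,-0.012,0.485,0,0,0,0,-0.005,-0.012,0.485,0,0,0,0,-0.005,-0.012,0.485,0,0,0,0,-0.005,-0.012,0.485,0], force=40)

```text
t: 2.95
eef_pos: [0.5675, -0.244, 0.0948]
ee_rot: [-3.142, 0.0, -2.105]
force: [-0.0, 0.2, -0.2]
width: 0.0331
gripper_force: 0.0
```

Call:
arm_command(series=[0,0,0,0,0,0.02,0,0,0,0,0,0,0.02,0,0,0,0,0,0,0.02,0,0,0,0,0,0,0.02,0,0,0,0,0,0,0.02,0,0,0,0,0,0,0.02,0])

```text
t: 3.7
eef_pos: [0.5675, -0.2439, 0.0927]
ee_rot: [-3.142, 0.0, -2.105]
force: [-1.2, 0.0, -0.7]
width: 0.0003
gripper_force: 0.0
```

The fingers shut on nothing, so I need to look.

```bash
python3 - <<'E'
from h import *
s=arm.get_state();print(s["eef_pos"],s["width"],s["gripper_force"],s["force"])
ims=[]
for n,(u,v) in (("scene",(268,310)),("side",(329,180))):
    im=arm.grab_frame(n);print(n,blobs(mask(im,*YEL)));ims.append(cv2.resize(im[v-40:v+40,u-50:u+50],(400,320),interpolation=cv2.INTER_CUBIC))
w=arm.grab_frame("wrist");print(blobs(mask(w,*YEL)))
out=np.zeros((600,800,3),np.uint8);out[:320,:400]=ims[0];out[:320,400:]=ims[1];out[320:,:373]=cv2.resize(w,(373,280))
cv2.imwrite("pics/m2.png",out)
E
```

```text
[ 0.56747073 -0.2438989   0.09268339] 0.0002579954921485617 0.0 [-1.20144101  0.04839577 -0.70813203]
scene [(145, [266.1, 321.3], [258, 312, 19, 16])]
side [(144, [328.9, 185.1], [323, 178, 13, 14])]
[(2844, [320.2, 270.5], [280, 242, 81, 58]), (458, [206.0, 268.8], [194, 255, 28, 28]), (163, [334.3, 372.1], [333, 344, 4, 52]), (62, [302.6, 375.5], [301, 364, 4, 27])]
```

View pics/m2.png

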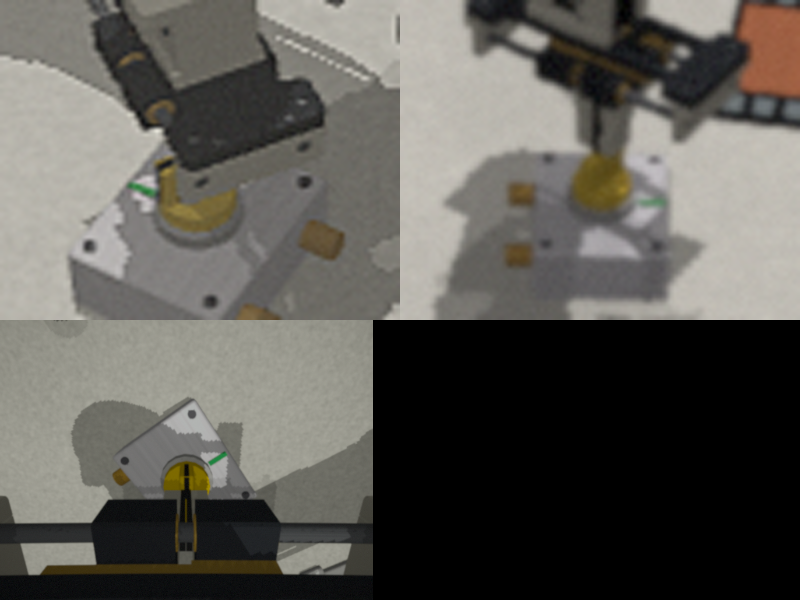

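The picture shows the fingers on either side of the wing, but the width reads 0. I'll do a small turn and check the torque to tell whether it is held.

Call:
arm_command(series=[0,0,0.06,0,0,0,0,0,0,0.12,0,0,0,0,0,0,0.18,0,0,0,0,0,0,0.18,0,0,0,0])

```text
t: 4.35
eef_pos: [0.5675, -0.2439, 0.0927]
ee_rot: [-3.142, 0.0, -2.387]
force: [0.1, -0.7, 0.4]
width: 0.0006
gripper_force: 0.0
```

```bash
python3 - <<'E'
from h import *
s=arm.get_state();print(s["eef_pos"],s["ee_rot"],s["width"],s["gripper_force"],s["force"],s["moment"],s["q"])
w=arm.grab_frame("wrist");print(blobs(mask(w,*YEL)),blobs(mask(w,(50,100,40),(85,255,255))))
im=arm.grab_frame("scene")
out=np.zeros((600,800,3),np.uint8);out[:]=cv2.resize(w[180:480,160:480],(800,600),interpolation=2)[:, :800]
out[:240,:300]=cv2.resize(im[270:350,218:318],(300,240),interpolation=2)
cv2.imwrite("pics/m3.png",out)
E
```

```text
[ 0.56747595 -0.24390574  0.09269835] [-3.14154014e+00  1.77294587e-05 -2.38694902e+00] 0.0005554120104956368 0.0 [ 0.12290997 -0.6807245   0.35912235] [-0.00217719 -0.04737666  0.04081539] [-9.01812816e-02  3.75946546e-01 -2.84076349e-01  2.73459713e-05
 -9.10722390e-01 -7.25988175e-01]
[(2751, [322.6, 269.9], [281, 242, 80, 58]), (317, [214.7, 297.0], [204, 286, 26, 21]), (159, [334.3, 372.6], [333, 347, 4, 49]), (69, [302.7, 380.4], [301, 367, 4, 27])] [(255, [362.1, 223.8], [349, 210, 27, 28])]
```

View pics/m3.png

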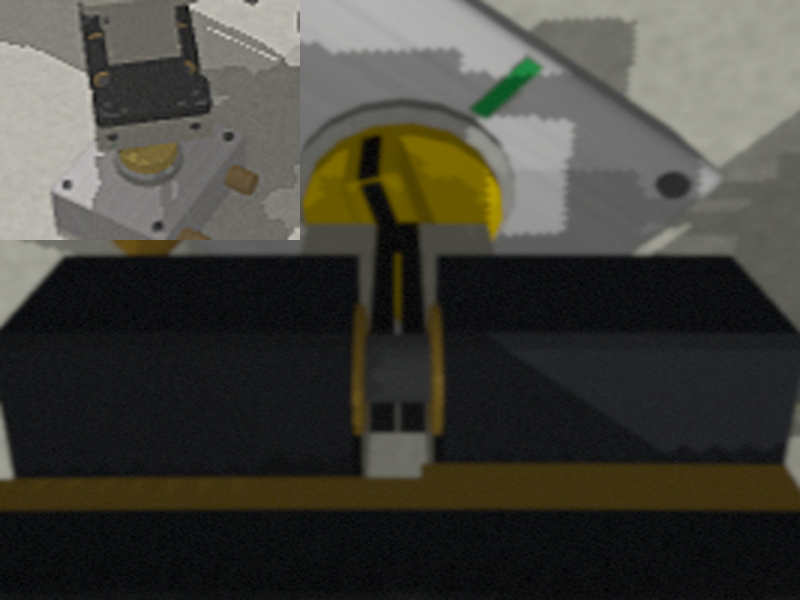

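The fingers are fully closed and the tool turned relative to the wing: the black edge corner is at px (309,271) and the finger end at row 292. They seem to sit above the wing, so I'll measure the heights of both.

```bash
python3 - <<'E'
from h import *
m1=np.load("w1.npy",allow_pickle=True).item();m=arm.camera_model("wrist");s=arm.get_state()
p=np.array(s["eef_pos"]);A=R.from_euler("xyz",s["ee_rot"]).as_matrix()
c=np.array(m["pose"])[:3,3];print("cam in tool",A.T@(c-p))
sx=np.sign((A.T@(c-p))[0])
for off in (0,.0095): print("tip",A.T@(plane(m,[(320,292)],p+A[:,0]*sx*off,A[:,0])[0]-p))
print("wing top corner",tri((m1,(265+430/6,170+203/6)),(m,(308.8,271))))
print("project expected wing end top",proj(m,[[.556,-.2604,.095]]),"tip expected",proj(m,[p+A[:,2]*.022+A[:,0]*sx*.0095]))
E
```

```text
cam in tool [ 0.084742    0.00050042 -0.16134334]
tip [4.43771149e-18 1.25576118e-03 1.55373292e-02]
tip [ 0.0095      0.00117108 -0.00429187]
wing top corner (array([ 0.55593423, -0.26037979,  0.0963436 ]), [0.00025839445571455816, 0.0002583944557145797])
project expected wing end top [[308.29280272 269.57346412]] tip expected [[317.57577525 269.98456449]]
```

Both the open and closed views put the real fingertips at tool z ≈ -3 mm, not +22 mm. They closed just above the wing, whose top is at 96 mm. I'll reopen, turn back and go 22 mm lower. That clears the block even if the text is right about the tips.

Call:
arm_command(series=[0,0,-0.09,0,0.015,-0.05,1,0,0,-0.18,0,0.015,-0.05,1,0,0,-0.18,0,0.015,-0.05,1,0,0,-0.18,0,0.015,-0.05,1,0,0,-0.18,0,0.015,0.05,1,0,0,-0.18,0,0.015,0.15,1,0,0,-0.18,0,0.015,0.22,1,0,0,-0.18,0,0.015,0.22,1])

```text
t: 5.45
eef_pos: [0.5658, -0.2427, 0.0696]
ee_rot: [3.14, -0.001, -2.105]
force: [0.1, -0.4, -0.4]
width: 0.0749
gripper_force: 0.0
```

Call:
arm_command(series=[0,0,0,0,0,0,0,0,0,0,0,0,0,0,0,0,0,0,0,0,0,0,0,0,0,0,0,0,0,0,0,0,0,0,0,0,0,0,0,0,0,0,0,0,0,0,0,0,0])

```text
t: 6.32
eef_pos: [0.5664, -0.2428, 0.0707]
ee_rot: [-3.142, 0.0, -2.105]
force: [0.1, 1.2, 0.8]
width: 0.016
gripper_force: 0.0
```

Call:
arm_command(series=[0,0,0,0,0,0,0,0,0,0,0,0,0,0,0,0,0,0,0,0,0])

```text
t: 6.7
eef_pos: [0.567, -0.2431, 0.0707]
ee_rot: [-3.141, 0.0, -2.105]
force: [4.2, -3.8, -2.6]
width: 0.0118
gripper_force: 40.0
```

The wing is gripped at 11.8 mm with 40 N. Turning clockwise now.

Call:
arm_command(series=[0,0,0.07,0,0,0,0,0,0,0.14,0,0,0,0,0,0,0.21,0,0,0,0,0,0,0.28,0,0,0,0,0,0,0.35,0,0,0,0,0,0,0.42,0,0,0,0,0,0,0.5,0,0,0,0,0,0,0.5,0,0,0,0])

```text
t: 7.7
eef_pos: [0.5666, -0.2425, 0.0707]
ee_rot: [3.141, 0.0, -2.89]
force: [2.7, -1.0, -0.9]
width: 0.0112
gripper_force: 40.0
```

Call:
arm_command(series=[0,0,0.04,0,0,0,0,0,0,0.08,0,0,0,0,0,0,0.11,0,0,0,0,0,0,0.14,0,0,0,0,0,0,0.14,0,0,0,0])

```text
t: 8.32
eef_pos: [0.5666, -0.2423, 0.0707]
ee_rot: [3.141, 0.0, -3.107]
force: [2.0, 2.9, -0.8]
width: 0.0117
gripper_force: 40.1
```

```bash
python3 - <<'E'
from h import *
s=arm.get_state();print(s["ee_rot"],s["width"],s["force"],s["moment"],s["q"])
E
```

```text
[ 3.14122740e+00  2.12077165e-04 -3.10661436e+00] 0.011738389621167425 [ 2.02171334  2.85213325 -0.79420198] [ 1.0406456  -0.91988691  0.4601162 ] [-8.78759034e-02  3.98015015e-01 -3.08978558e-01 -5.11034980e-04
 -8.63637100e-01 -1.44761011e+00]
```

Call:
arm_command(series=[0,0,0.03,0,0,0,0,0,0,0.05,0,0,0,0,0,0,0.05,0,0,0,0])

```text
t: 8.7
eef_pos: [0.5666, -0.2424, 0.0707]
ee_rot: [3.141, 0.0, 3.097]
force: [1.7, 5.3, 0.6]
width: 0.0125
gripper_force: 43.2
```

```bash
python3 - <<'E'
from h import *
s=arm.get_state();print(s["ee_rot"],s["width"],s["force"],s["moment"])
E
```

```text
[3.14138907e+00 1.03535787e-04 3.09668684e+00] 0.012537792922592227 [1.70818645 5.27797773 0.60028345] [ 1.78751484 -0.906055    1.0039008 ]
```

The moment doubled from 0.46 to 1.0 N·m, so the cap is at its stop. Release, rise and verify.

Call:
arm_command(series=[0,0,0,0,0,0,0.6,0,0,0,0,0,0,0.8,0,0,0,0,0,0,1,0,0,0,0,0,-0.2,1,0,0,0,0,0,-0.6,1,0,0,0,0,0,-1,1,0,0,0,0,0,-1,1])

```text
t: 9.57
eef_pos: [0.5683, -0.2436, 0.1745]
ee_rot: [-3.14, 0.006, 3.095]
force: [-0.3, -0.2, 0.4]
width: 0.0766
gripper_force: 0.0
```

Call:
arm_command(series=[0,0,0,0,0,-0.5,1,0,0,0,0,0,-0.5,1])

```text
t: 9.82
eef_pos: [0.5682, -0.2436, 0.2242]
ee_rot: [-3.14, 0.006, 3.095]
force: [0.8, 0.6, -0.3]
width: 0.087
gripper_force: 0.0
```

```bash
python3 - <<'E'
from h import *
s=arm.get_state();print(s["t"],s["eef_pos"],s["ee_rot"],s["q"])
m=arm.camera_model("wrist");w=arm.grab_frame("wrist")
c=proj(m,[[.5666,-.2428,.095]])[0];print(c)
g=mask(w,(50,100,40),(85,255,255));pts=np.argwhere(g)[:,::-1].astype(float)
G=onz(m,pts,.045);G=G[np.hypot(*(G[:,:2]-[.5666,-.2428]).T)<.06];d=G[:,:2].mean(0)-[.5666,-.2428];print("green dir",np.arctan2(d[1],d[0]))
k=cv2.inRange(cv2.cvtColor(w,cv2.COLOR_BGR2GRAY),0,35);pts=np.argwhere(k)[:,::-1].astype(float)
B=onz(m,pts,.095)[:,:2]-[.5666,-.2428];B=B[np.hypot(*B.T)<.0215];print("black",len(B),B.mean(0),np.arctan2(*B.mean(0)[::-1]))
sd=arm.camera_model("side");print("dial",onz(sd,[(323.7,286),(308.9,279.9)],.105))
u,v=c.astype(int);cv2.imwrite("pics/w2.png",cv2.resize(w[v-60:v+60,u-80:u+80],(640,480),interpolation=2))
E
```

```text
9.825 [ 0.56817974 -0.24361009  0.22418957] [-3.14015381  0.00589417  3.09462235] [-8.88136333e-02  2.61764309e-01 -1.24173043e-01  1.28872503e-03
 -1.17891007e+00 -1.52944590e+00]
[319.3746581  227.37136334]
green dir -3.098700413182008
black 49 [-0.01157652  0.00022359] 3.1222806484186254
dial [[0.55368278 0.18655715 0.105     ]
 [0.59043901 0.17038978 0.105     ]]
```

View pics/w2.png

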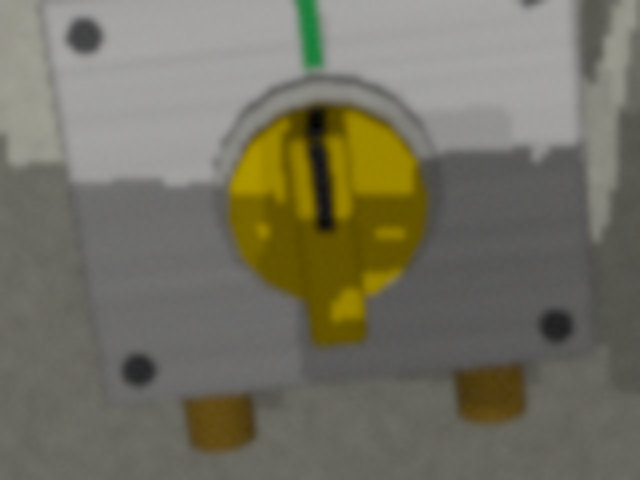

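The cap is closed: the black line (317,160 in the crop) points at the green line, 3.12 versus -3.10 rad, within 0.07 rad. Now I'll go above the dial, at about (0.554, 0.187), for the wrist camera.

Call:
arm_command(series=[0,0,0,0,0.5,-0.2,1,0,0,0,0,1,-0.4,1])

```text
t: 10.12
eef_pos: [0.5702, -0.1423, 0.2592]
ee_rot: [-3.142, -0.003, 3.092]
force: [1.0, 0.2, 0.7]
width: 0.0878
gripper_force: 0.0
```

Call:
arm_command(series=[0,0,0,0,0.5,0,1,0,0,0,0,1,0,1])

```text
t: 10.38
eef_pos: [0.5752, -0.0416, 0.2594]
ee_rot: [-3.142, -0.002, 3.094]
force: [0.5, 0.1, -0.3]
width: 0.0873
gripper_force: 0.0
```

Call:
arm_command(series=[0,0,0,0,0.5,0,1,0,0,0,0,1,0,1])

```text
t: 10.62
eef_pos: [0.5798, 0.0583, 0.2591]
ee_rot: [-3.141, -0.002, 3.094]
force: [0.7, -0.6, -0.4]
width: 0.0872
gripper_force: 0.0
```

Call:
arm_command(series=[0,0,0,0.1,0.5,0,1,0,0,0,0.2,1,0,1])

```text
t: 10.88
eef_pos: [0.5644, 0.159, 0.259]
ee_rot: [-3.14, -0.002, 3.094]
force: [1.1, -0.5, -0.5]
width: 0.088
gripper_force: 0.0
```

Call:
arm_command(series=[0,0,0,0.1,0.2,0,1,0,0,0,0.2,0.3,0,1,0,0,0,0.2,0.3,0,1,0,0,0,0.2,0.3,0,1])

```text
t: 11.38
eef_pos: [0.5468, 0.1878, 0.2605]
ee_rot: [-3.141, -0.0, 3.094]
force: [0.0, -0.9, 0.5]
width: 0.0879
gripper_force: 0.0
```

```bash
python3 - <<'E'
from h import *
s=arm.get_state();print(s["t"],s["eef_pos"],s["ee_rot"],s["q"])
m=arm.camera_model("wrist");w=arm.grab_frame("wrist");np.save("w3.npy",m,allow_pickle=True);cv2.imwrite("pics/w3.png",w)
red=mask(w,(0,150,60),(8,255,255))|mask(w,(172,150,60),(180,255,255));print(blobs(red,8))
u,v=proj(m,[[.554,.187,.105]])[0].astype(int);print(u,v)
x0,y0=max(u-100,0),max(v-75,0);print(x0,y0);cv2.imwrite("pics/w3c.png",cv2.resize(w[y0:y0+150,x0:x0+200],(800,600),interpolation=2))
E
```

```text
11.375 [0.5467632  0.18781297 0.26048025] [-3.14129453e+00 -1.93250152e-04  3.09390056e+00] [ 6.69114015e-01  1.77939345e-01 -1.49262596e-01  1.03263990e-04
 -1.24393594e+00 -2.28763558e+00]
[(85, [322.3, 275.7], [320, 267, 6, 18])]
317 229
217 154
```

View pics/w3c.png

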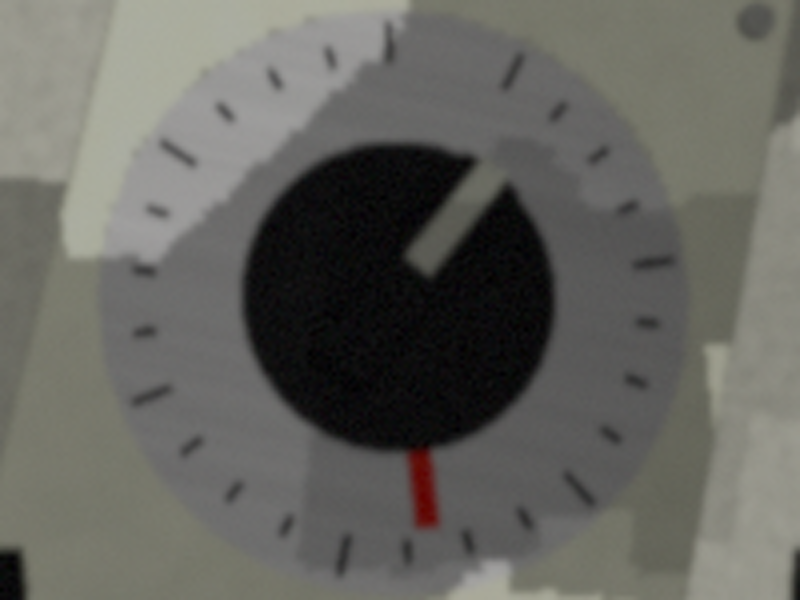

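The dial centre is near crop (395,297), the white pointer strip runs (418,265)→(492,165), and the red marker runs (418,450)→(427,527). Casting these onto the panel's planes now.

```bash
cat > dial.py <<'E'
from h import *
from scipy.optimize import least_squares
m=np.load("w3.npy",allow_pickle=True).item()
px=lambda L:[(217+x/4,154+y/4) for x,y in L]
T=[(390,42),(515,70),(560,110),(598,155),(628,208),(653,262),(648,322),(637,382),(611,434),(579,489),(526,519),(468,542),(408,552),(344,555),(287,525),(233,491),(191,447),(151,395),(145,332),(145,271),(158,211),(178,153),(225,112),(275,79),(331,58)]
psi=0.;C=np.array([.554,.187,.105])
for it in range(5):
    A=R.from_euler("zy",[psi,-.45]).as_matrix();n=A[:,2]   # A: x up-slope, y, z normal
    f=lambda L,h:(plane(m,px(L),C+n*h,n)-C)@A
    rot=[]
    for a,b in (((790,0),(700,480)),((110,20),(0,450))):
        d=f([a],0)[0]-f([b],0)[0];rot.append(np.arctan2(-d[1],-d[0]))
    # minor ticks lie on one circle; all used with equal weight
    t=f(T,.0)[:,:2];r=least_squares(lambda q:np.hypot(*(t-q[:2]).T)-q[2],[0,0,.04],loss="soft_l1",f_scale=.0005).x
    g=C+A[:,:2]@r[:2]; C=g+n*((.105-g[2])/n[2]) if False else g+ A[:,0]*0
    C=C*(1) ; o,d=ray(m,[proj(m,[C])[0]]); C=o+d[0]*((.105-o[2])/d[0][2])
    psi+=np.mean(rot)
if __name__=="__main__":
    print("edge rot resid",rot,"psi",psi,"C",C,"tick radius",r[2],"n",n)
    print("tick ang",np.round(np.arctan2(t[:,1],-t[:,0])[:3],2))
    ang=lambda v:np.arctan2(v[1],-v[0])   # from down-slope; check sign
    p=f([(418,265),(492,165)],.039);print("pointer pts",p,ang(p[1]),ang(p[1]-p[0]))
    k=f([(418,450),(427,527)],.0075);print("marker pts",k,ang(k[0]),ang(k.mean(0)))
    q=f([(245,297),(553,297),(398,143),(398,450)],.011);print("skirt",q)
E
python3 dial.py
```

```text
edge rot resid [np.float64(0.004609076091158595), np.float64(-0.004609076091158802)] psi -0.25591324778584684 C [0.55195204 0.18544676 0.105     ] tick radius 0.055357152110268995 n [-0.43496553  0.          0.9004471 ]
tick ang [-0.23  0.27  0.51]
pointer pts [[-0.00012457  0.005535    0.039     ]
 [-0.02224373  0.01535763  0.039     ]] 0.6042709627585314 0.4179182311109295
marker pts [[0.03241899 0.01213396 0.0075    ]
 [0.04764057 0.01732461 0.0075    ]] 2.783448487450971 2.7890099211568624
skirt [[ 0.00887865 -0.03004278  0.011     ]
 [-0.0045635   0.03307558  0.011     ]
 [-0.03021386 -0.00566727  0.011     ]
 [ 0.03351744  0.00818842  0.011     ]]
```

Call:
arm_command(series=[0,0,0,0.3,-0.4,0,1,0,0,0,0.6,-0.8,0,1,0,0,0,0.6,-0.8,0,1,0,0,0,0.6,-0.8,0,1])

```text
t: 11.92
eef_pos: [0.4835, 0.111, 0.2612]
ee_rot: [3.141, 0.001, 3.093]
force: [1.3, 1.0, -0.4]
width: 0.0877
gripper_force: 0.0
```

```bash
sed -i 's/"zy"/"ZY"/' dial.py; python3 dial.py; python3 - <<'E'
from h import *
m3=np.load("w3.npy",allow_pickle=True).item();w3=cv2.imread("pics/w3.png")
m=arm.camera_model("wrist");w=arm.grab_frame("wrist");np.save("w4.npy",m,allow_pickle=True);cv2.imwrite("pics/w4.png",w)
def feats(w,mm):
    red=mask(w,(0,150,60),(8,255,255))|mask(w,(172,150,60),(180,255,255))
    ys,xs=np.nonzero(red);k=(np.hypot(xs-320,ys-240)<250);xs,ys=xs[k],ys[k]
    d=cv2.inRange(cv2.cvtColor(w,cv2.COLOR_BGR2GRAY),0,42)
    bl=[b for b in blobs(d,2000) if b[2][2]<140 and b[2][3]<140]
    return (xs.mean(),ys.mean(),len(xs)),bl
a,b=feats(w3,m3),feats(w,m);print(a);print(b)
print("marker",tri((m3,a[0][:2]),(m,b[0][:2])))
E
```

```text
edge rot resid [np.float64(0.001019297025568107), np.float64(-0.0010685994578508511)] psi -0.2836560572964773 C [0.55219458 0.1864805  0.105     ] tick radius 0.05530682103455846 n [-0.41758672  0.12172241  0.9004471 ]
tick ang [-0.25  0.25  0.49]
pointer pts [[ 0.00047056 -0.00028923  0.039     ]
 [-0.0220984   0.00961565  0.039     ]] 0.4104184615559878 0.4135612846607017
marker pts [[0.03252478 0.01017959 0.0075    ]
 [0.0477802  0.01540178 0.0075    ]] 2.8382709481254698 2.833203057931215
skirt [[ 0.00967305 -0.03205974  0.011     ]
 [-0.00511106  0.031077    0.011     ]
 [-0.02990231 -0.00805967  0.011     ]
 [ 0.0337171   0.00578367  0.011     ]]
((np.float64(319.4022988505747), np.float64(279.367816091954), 87), [(4418, [315.5, 229.7], [278, 190, 77, 94]), (2264, [546.0, 249.1], [517, 213, 109, 91])])
((np.float64(412.20754716981133), np.float64(337.04716981132077), 106), [])
marker (array([0.58768353, 0.18793296, 0.13070785]), [0.0020590480269128534, 0.002059048026912861])
```

This is consistent:
- **Dial:** C = (0.552, 0.1865, 0.105), console yaw -0.284. The marker radius comes out at 34.1 mm and the pointer line is radial.
- **Heights:** the triangulated marker height of 131 mm matches the expected 129 mm.
- **Angles:** pointer 0.412, marker 2.835, so turn 2.42 rad clockwise. The best start is tool x opposite the pointer, which puts q6 at about +0.2.

I'll unwind in steps.

Call:
arm_command(series=[0,0,-0.11,-0.1,0.3,0,1,0,0,-0.22,-0.22,0.6,0,1,0,0,-0.33,-0.22,0.9,0,1,0,0,-0.44,-0.22,0.9,0,1,0,0,-0.55,-0.22,0.9,0,1,0,0,-0.66,-0.22,0.9,0,1,0,0,-0.77,-0.22,0.9,0,1,0,0,-0.88,-0.22,0.9,0,1])

```text
t: 12.98
eef_pos: [0.5098, 0.2011, 0.26]
ee_rot: [3.141, -0.001, -1.8]
force: [0.2, -0.4, -0.4]
width: 0.0876
gripper_force: 0.0
```

```bash
cat > go.py <<'E'
import sys
from dial import *
def target(h,alpha,off=0):
    x=A@np.array([np.cos(alpha),-np.sin(alpha),0])   # tool x = -pointer
    z=-n; M=np.c_[x,np.cross(z,x),z]; return C+n*h,M
def rel(P,M):
    s=arm.get_state();p=np.array(s["eef_pos"]);B=R.from_euler("xyz",s["ee_rot"])
    print("turn share",np.round((B.inv()*R.from_matrix(M)).as_rotvec()/(np.pi/2),3),"shift share",np.round(B.inv().apply(P-p)*10,3))
    print("t",round(s["t"],2),"q",np.round(s["q"],2),"p",np.round(p,4),"F",np.round(s["force"],1),"M",np.round(s["moment"],2),"w",round(s["width"],4),"target",np.round(P,3))
E
python3 - <<'E'
from go import *
rel(*target(.103,.412))
b=onz(arm.camera_model("side"),[(265,225)],.11);print("bottle",b,(b-C)@A)
E
```

```text
turn share [ 0.248  0.171 -0.691] shift share [0.021 0.001 0.622]
t 12.97 q [ 0.73  0.13 -0.21  0.   -1.23 -0.96] p [0.5098 0.2011 0.26  ] F [ 0.2 -0.4 -0.4] M [ 0.03 -0.02  0.04] w 0.0876 target [0.509 0.199 0.198]
bottle [[ 0.7220059  -0.00580327  0.11      ]] [[ 0.1974242  -0.13708053 -0.08981396]]
```

Call:
arm_command(series=[0.035,0.024,-0.099,0.02,0,0,1,0.07,0.048,-0.197,0.02,0,0,1,0.106,0.073,-0.296,0.02,0,0.1,1,0.142,0.098,-0.395,0.02,0,0.2,1,0.178,0.122,-0.494,0.02,0,0.3,1,0.213,0.147,-0.593,0.02,0,0.4,1,0.248,0.171,-0.691,0.02,0,0.6,1,0.248,0.171,-0.691,0.02,0,0.6,1])

```text
t: 13.98
eef_pos: [0.5074, 0.1968, 0.1982]
ee_rot: [-2.955, -0.41, -0.739]
force: [0.9, -0.9, 0.5]
width: 0.0875
gripper_force: 0.0
```

```bash
python3 - <<'E'
from go import *
rel(*target(.103,.412));rel(*target(.013,.412))
E
```

```text
turn share [ 0.004 -0.    -0.002] shift share [-0.003 -0.028  0.009]
t 13.97 q [ 0.97 -0.01 -0.83  0.67 -0.73 -0.61] p [0.5074 0.1968 0.1982] F [ 0.9 -0.9  0.5] M [ 0.26  1.4  -0.03] w 0.0875 target [0.509 0.199 0.198]
turn share [ 0.004 -0.    -0.002] shift share [-0.004 -0.033  0.909]
t 13.97 q [ 0.97 -0.01 -0.83  0.67 -0.73 -0.61] p [0.5074 0.1968 0.1982] F [ 0.9 -0.9  0.5] M [ 0.26  1.4  -0.03] w 0.0875 target [0.547 0.188 0.117]
```

The arm would end at q6 = -3.03, right on its limit. I'll take the half-turn-equivalent grasp instead, q6 ≈ +2.5.

Call:
arm_command(series=[0,0,-0.11,0,-0.03,0,1,0,0,-0.22,0,-0.03,0,1,0,0,-0.33,0,-0.03,0,1,0,0,-0.44,0,-0.03,0,1,0,0,-0.55,0,-0.03,0,1,0,0,-0.66,0,-0.03,0,1,0,0,-0.77,0,-0.03,0,1,0,0,-0.88,0,-0.03,0,1])

```text
t: 14.98
eef_pos: [0.5119, 0.2021, 0.2024]
ee_rot: [2.763, -0.249, 0.73]
force: [-0.3, -0.7, -0.5]
width: 0.0877
gripper_force: 0.0
```

Call:
arm_command(series=[0,0,-0.11,0,0,0,1,0,0,-0.22,0,0,0,1,0,0,-0.33,0,0,0,1,0,0,-0.44,0,0,0,1,0,0,-0.55,0,0,0,1,0,0,-0.66,0,0,0,1,0,0,-0.77,0,0,0,1,0,0,-0.88,0,0,0,1])

```text
t: 15.98
eef_pos: [0.5119, 0.2021, 0.2025]
ee_rot: [2.811, 0.311, 2.013]
force: [-0.4, -0.3, 0.1]
width: 0.0877
gripper_force: 0.0
```

Call:
arm_command(series=[0,0,-0.1,0,0,0,1,0,0,-0.2,0,0,0,1,0,0,-0.24,0,0,0,1,0,0,-0.24,0,0,0,1])

```text
t: 16.48
eef_pos: [0.5117, 0.2019, 0.2022]
ee_rot: [2.947, 0.408, 2.396]
force: [0.2, 0.0, 0.0]
width: 0.0879
gripper_force: 0.0
```

```bash
python3 - <<'E'
from go import *
rel(*target(.013,.412+np.pi))
m=arm.camera_model("wrist");w=arm.grab_frame("wrist");cv2.imwrite("pics/w5.png",w);np.save("w5.npy",m,allow_pickle=True)
al=lambda a,r,h:C+A@np.array([-np.cos(a)*r,np.sin(a)*r,h])
print("proj: centre39, pointer25@39, marker in/out",proj(m,[al(0,0,.039),al(.412,.025,.039),al(2.835,.034,.0075),al(2.835,.05,.0075)]).round(1))
red=mask(w,(0,150,60),(8,255,255))|mask(w,(172,150,60),(180,255,255));print("red",blobs(red,8))
g=cv2.cvtColor(w,cv2.COLOR_BGR2GRAY);hsv=cv2.cvtColor(w,cv2.COLOR_BGR2HSV)
u,v=proj(m,[al(.412,.015,.039)])[0].astype(int);q=g[v-25:v+25,u-25:u+25];print(u,v,g[v,u]);print(q[::4,::2])
E
```

```text
turn share [-0.001  0.    -0.006] shift share [ 0.016 -0.045  0.933]
t 16.48 q [ 0.97 -0.   -0.81  0.67 -0.73  2.54] p [0.5117 0.2019 0.2022] F [0.2 0.  0. ] M [0.27 1.3  0.02] w 0.0879 target [0.547 0.188 0.117]
proj: centre39, pointer25@39, marker in/out [[311.6 255. ]
 [311.  217.1]
 [343.1 272.6]
 [356.9 287.4]]
red [(113, [349.8, 278.3], [342, 270, 17, 18])]
311 232 159
[[ 26  16   8  11   7   7  10  10  14   9  11  32  73  83  80  53  19  12
   11  17  15   8  12  10   7]
 [  7   7  22  25  22  15  14  18  13   8  14  59  71  71  73  63  15   5
   19  28  31  30  20  17  11]
 [  6  15  16  15  16  16  14  12  10   8  27  70  76  75  77  64  21   4
   10  19  17  24  14  11   9]
 [ 13  18  10  10  15  16  16  10  12  12  38  66  70  69  71  54  17  10
   14  12  13  10  17  13   9]
 [ 18  19  15  16  15  13  16  12  13  13  58 107 110 111 110  88  29  13
   12  14  14  12  15  21  13]
 [ 30  30  27  29  22  18  14  16  10  17  60 108 110 112 109  78  24  14
   14  26  29  33  30  20  18]
 [ 28  27  31  31  24  15  10  15  17  21  73 141 156 139 152 117  39  25
   19  25  30  32  31  19  16]
 [ 26  30  26  30  27  10  15  14  14  29  97 155 162 156 131  96  27  20
   17  30  30  34  31  33  30]
 [ 28  29  28  30  26  17  14  10  12  19  65 109 112 111 109  72  22  15
   16  28  29  32  34  34  33]
 [ 29  30  31  30  26  17  16   4   9  19  65 109 111 110 110  70  18  14
   21  29  30  31  31  32  33]
 [ 30  30  30  30  26  18  14  15  20  23  79 128 139 132 139  84  31  21
   21  28  35  32  32  34  32]
 [ 28  30  26  29  27  18  16  16  23  31 111 161 163 164 161 108  37  28
   21  30  33  33  30  35  31]
 [ 25  33  29  27  22  17  17  16  24  34 106 151 156 156 151  90  32  27
   25  32  34  31  36  34  35]]
```

The marker is predicted within 2 px of where it is seen, and the pointer strip is where expected. Descending along the normal.

Call:
arm_command(series=[0,0,-0.006,0.016,-0.045,0.3,1,0,0,-0.006,0.016,-0.045,0.6,1,0,0,-0.006,0.016,-0.045,0.75,1,0,0,-0.006,0.016,-0.045,0.85,1,0,0,-0.006,0.016,-0.045,0.91,1,0,0,-0.006,0.016,-0.045,0.91,1])

```text
t: 17.27
eef_pos: [0.5452, 0.1868, 0.1178]
ee_rot: [2.953, 0.411, 2.408]
force: [-0.7, -0.6, -0.3]
width: 0.0877
gripper_force: 0.0
```

```bash
python3 - <<'E'
from go import *
rel(*target(.013,.412+np.pi))
E
```

```text
turn share [-0.001  0.     0.001] shift share [0.002 0.017 0.015]
t 17.27 q [ 0.77  0.13 -0.95  1.02 -0.46  2.32] p [0.5452 0.1868 0.1178] F [-0.7 -0.6 -0.3] M [ 0.33  1.3  -0.02] w 0.0877 target [0.547 0.188 0.117]
```

Call:
arm_command(series=[0,0,0,0,0.015,0,0,0,0,0,0,0.015,0,0,0,0,0,0,0.015,0,0,0,0,0,0,0.015,0,0,0,0,0,0,0.015,0,0,0,0,0,0,0.015,0,0,0,0,0,0,0.015,0,0,0,0,0,0,0.015,0,0], force=45)

```text
t: 18.27
eef_pos: [0.5456, 0.1881, 0.118]
ee_rot: [2.954, 0.411, 2.41]
force: [-3.0, -0.6, 1.6]
width: 0.0136
gripper_force: 44.7
```

Call:
arm_command(series=[0,0,0,0,0,0,0,0,0,0,0,0,0,0,0,0,0,0,0,0,0])

```text
t: 18.65
eef_pos: [0.5456, 0.1881, 0.118]
ee_rot: [2.954, 0.411, 2.41]
force: [-0.9, -0.3, 1.3]
width: 0.0137
gripper_force: 44.7
```

```bash
python3 - <<'E'
from go import *
rel(*target(.013,.412+np.pi))
E
```

```text
turn share [-0.001  0.     0.002] shift share [-0.003  0.004  0.017]
t 18.65 q [ 0.77  0.13 -0.95  1.02 -0.46  2.32] p [0.5456 0.1881 0.118 ] F [-0.9 -0.3  1.3] M [ 0.15  1.51 -0.14] w 0.0137 target [0.547 0.188 0.117]
```

Gripped at 13.7 mm. Turning the knob clockwise, 1.54 shares in all.

Call:
arm_command(series=[0,0,0.07,0,0,0,0,0,0,0.14,0,0,0,0,0,0,0.21,0,0,0,0,0,0,0.28,0,0,0,0,0,0,0.35,0,0,0,0,0,0,0.42,0,0,0,0,0,0,0.49,0,0,0,0,0,0,0.56,0,0,0,0])

```text
t: 19.65
eef_pos: [0.5466, 0.1887, 0.1185]
ee_rot: [2.706, 0.121, 1.539]
force: [11.1, -0.4, -5.4]
width: 0.0137
gripper_force: 44.7
```

```bash
python3 - <<'E'
from go import *
rel(*target(.013,2.835+np.pi))
E
```

```text
turn share [0.001 0.    0.982] shift share [-0.004 -0.006  0.018]
t 19.65 q [ 0.77  0.13 -0.95  1.02 -0.46  1.44] p [0.5466 0.1887 0.1185] F [11.1 -0.4 -5.4] M [ 0.31 -1.5   0.49] w 0.0137 target [0.547 0.188 0.117]
```

Call:
arm_command(series=[0,0,0.07,0,0,0,0,0,0,0.14,0,0,0,0,0,0,0.21,0,0,0,0,0,0,0.28,0,0,0,0,0,0,0.35,0,0,0,0,0,0,0.42,0,0,0,0,0,0,0.49,0,0,0,0,0,0,0.56,0,0,0,0])

```text
t: 20.65
eef_pos: [0.5475, 0.1882, 0.1191]
ee_rot: [2.76, -0.248, 0.733]
force: [20.9, -3.7, -8.2]
width: 0.0135
gripper_force: 44.7
```

Call:
arm_command(series=[0,0,0.07,0,0,0,0,0,0,0.14,0,0,0,0,0,0,0.21,0,0,0,0,0,0,0.28,0,0,0,0,0,0,0.35,0,0,0,0,0,0,0.42,0,0,0,0,0,0,0.42,0,0,0,0])

```text
t: 21.52
eef_pos: [0.5478, 0.1873, 0.1193]
ee_rot: [2.991, -0.428, 0.058]
force: [22.6, -6.2, -6.0]
width: 0.0133
gripper_force: 44.6
```

```bash
python3 - <<'E'
from go import *
rel(*target(.013,2.835+np.pi))
E
```

```text
turn share [ 0.003 -0.001  0.002] shift share [-0.019 -0.011  0.018]
t 21.52 q [ 0.77  0.13 -0.95  1.02 -0.46 -0.1 ] p [0.5478 0.1873 0.1193] F [22.6 -6.2 -6. ] M [-1.43 -4.79 -0.01] w 0.0133 target [0.547 0.188 0.117]
```

The tool is at the target angle. Release, back off along the normal and check.

Call:
arm_command(series=[0,0,0,0,0,0,0.5,0,0,0,0,0,0,0.8,0,0,0,0,0,0,1,0,0,0,0,0,0,1,0,0,0,0,0,-0.3,1,0,0,0,0,0,-0.7,1,0,0,0,0,0,-1,1,0,0,0,0,0,-1,1])

```text
t: 22.52
eef_pos: [0.504, 0.2026, 0.2105]
ee_rot: [2.996, -0.429, 0.063]
force: [0.1, -0.2, 0.2]
width: 0.0856
gripper_force: 0.0
```

```bash
cat > chk.py <<'E'
from go import *
s=arm.get_state();m=arm.camera_model("wrist");w=arm.grab_frame("wrist");cv2.imwrite("pics/w6.png",w)
print(s["t"],s["force"],s["width"])
al=lambda a,r,h:C+A@np.array([-np.cos(a)*r,np.sin(a)*r,h])
hsv=cv2.cvtColor(w,cv2.COLOR_BGR2HSV);g=cv2.cvtColor(w,cv2.COLOR_BGR2GRAY)
def pts(mk,h): return (plane(m,np.argwhere(mk)[:,::-1].astype(float),C+n*h,n)-C)@A
red=mask(w,(0,150,60),(8,255,255))|mask(w,(172,150,60),(180,255,255))
k=pts(red,.0075);k=k[(np.hypot(k[:,0],k[:,1])<.06)];kc=k.mean(0);print("marker",len(k),kc,"ang",np.arctan2(kc[1],-kc[0]))
p=pts(g>55,.039);rr=np.hypot(p[:,0],p[:,1]);p=p[rr<.022];v=p[:,:2].mean(0);u=np.linalg.svd(p[:,:2]-v)[2][0];u*=np.sign(u@v)
print("pointer",len(p),v,"ang centroid",np.arctan2(v[1],-v[0]),"line",np.arctan2(u[1],-u[0]))
E
python3 chk.py
```

```text
22.525 [ 0.07676034 -0.20202033  0.21071327] 0.08558513778218295
marker 122 [0.03961172 0.01281658 0.0075    ] ang 2.8286681059207255
pointer 467 [0.00443363 0.00070909] ang centroid 2.98300032645353 line 2.8987776497780473
```

```bash
python3 - <<'E'
from go import *
m=arm.camera_model("wrist");np.save("w6.npy",m,allow_pickle=True);w=cv2.imread("pics/w6.png");u,v=proj(m,[C+n*.02])[0].astype(int);x0,y0=u-66,v-50;print(x0,y0)
al=lambda a,r,h:C+A@np.array([-np.cos(a)*r,np.sin(a)*r,h])
print(((proj(m,[C+n*.039,al(2.835,.025,.039),al(2.835,.034,.006)])-[x0,y0])*6).round())
cv2.imwrite("pics/w6c.png",cv2.resize(w[y0:y0+100,x0:x0+132],(792,600),interpolation=2))
E
```

```text
254 192
[[402. 355.]
 [404. 136.]
 [403.  -3.]]
```

View pics/w6c.png

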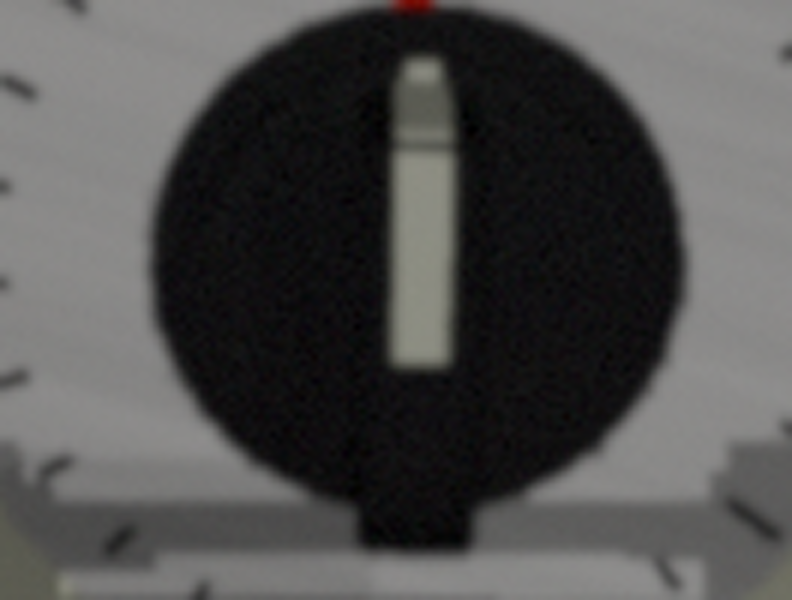

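The pointer strip runs (420,365)→(424,148)→(422,60), with the red marker at (414,5) directly ahead of it, an offset of about 1 mm. I'll pin that down numerically.

```bash
python3 - <<'E'
from go import *
m=np.load("w6.npy",allow_pickle=True).item();w=cv2.imread("pics/w6.png");g=cv2.cvtColor(w,cv2.COLOR_BGR2GRAY).astype(float)
x0,y0=254,192
def rowc(v):
    r=g[v,x0+58:x0+84]-25;r[r<15]=0;return x0+58+(r*np.arange(26)).sum()/r.sum()
top=[(rowc(v),v) for v in range(y0+27,y0+59)];end=[(rowc(v),v) for v in range(y0+11,y0+20)]
f=lambda L,h:(plane(m,L,C+n*h,n)-C)@A
t=f(top,.039);c=np.polyfit(np.hypot(t[:,0],t[:,1])*0+t@np.array([-np.cos(2.835),np.sin(2.835),0]),t@np.array([np.sin(2.835),np.cos(2.835),0]),1);print("line slope, offset at r=0, at r=34mm (m)",c,np.polyval(c,.034))
red=mask(w,(0,150,60),(8,255,255))|mask(w,(172,150,60),(180,255,255))
k=f(np.argwhere(red)[:,::-1].astype(float),.0075);q=np.c_[k@np.array([-np.cos(2.835),np.sin(2.835),0]),k@np.array([np.sin(2.835),np.cos(2.835),0])]
q=q[np.hypot(*q.T)<.06];print("marker radial/tangential",q.mean(0),np.polyfit(q[:,0],q[:,1],1),q.min(0),q.max(0))
d=f([(x0+(153+685)/12,y0+265/6)],.011)[0];print("skirt centre tang",d@np.array([np.sin(2.835),np.cos(2.835),0]))
e=f(end,.020);print("end face tang @r~25",e@np.array([np.sin(2.835),np.cos(2.835),0]))
E
```

```text
line slope, offset at r=0, at r=34mm (m) [0.01147772 0.00173658] 0.002126818365083968
marker radial/tangential [0.04093412 0.00059636] [-0.01856843  0.00135644] [ 0.03315004 -0.00102259] [0.04880031 0.00271275]
skirt centre tang 0.0022298375093183142
end face tang @r~25 [0.00188866 0.00188874 0.00183859 0.00171597 0.00185034 0.00192301
 0.00201786 0.00206565 0.00209354]
```

The pointer is 1.0–1.4 mm from the marker by two measures, inside the 2.7 mm limit. The cap is closed and the tool is clear, so I'm handing in.

```bash
python3 -c "
from station import arm
print(arm.job_done())"
```

```text
the job is handed in; nothing more can be done
None
```

I handed the job in with the vent cap closed on its stop, and the knob pointer about 1.0–1.4 mm from the red marker by my measurement (limit 2.7 mm); the hand-in returned no verdict.

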